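# Seat the nested lids of a tea tin, then lift off only the outer one

### The job

Two nested lids stand on the trivet: pick both up together by the inner lid's tall wooden knob, keep them nested, and lower them without dropping onto the wider open steel tin until the inner lid is fully seated in its mouth. Let go of the knob, take the outer lid by its wooden collar and lift it off alone, leaving the inner lid seated and undisturbed in the tin; finish still holding the outer lid, level and still, above the tin with the whole of it higher than the knob. Leave the tin and everything else standing where they are.

Things in the scene. Friction and masses are not known exactly. Their poses are not given: they have to be found in the camera images.
- tin: The wider of the two open steel tins, loose, about 0.6 kg: round, 80 mm outside diameter, 90 mm tall, mouth 72 mm inside diameter. Origin: centre of its underside on the table; z up. The inner lid is seated when the inner lid's origin is 76 mm above this origin.
- inner_lid: Inner lid, steel, 0.16 kg, round about z. Origin: centre of its underside. Upwards: plug 66 mm in diameter, 0 to 14 mm (58 mm at the foot, tapering out over 5 mm); flange 82 mm in diameter, 14 to 18 mm, which will rest on the tin's rim; wooden knob, a plain post 16 mm in diameter, 18 to 86 mm, which passes through the outer lid's collar and stands 34 mm proud of it.
- inner_knob_top (a point): Top centre of the inner lid's knob, 86 mm above the inner lid's origin.
- outer_lid: Outer lid, steel, 0.12 kg, round about z, loose on the inner lid's flange, 3 mm play sideways. Origin: centre of its lower edge (nested: 8 mm above the inner lid's origin). Skirt 98 mm outside, 90 mm inside diameter, 0 to 10 mm; plate 10 to 14 mm; wooden collar (tube) 36 mm outside, 22 mm inside diameter, 14 to 44 mm, open through for the knob. It clears the knob when raised over 78 mm.
- collar_top (a point): Centre of the top edge of the outer lid's collar, 44 mm above the outer lid's origin.
- trivet: Fixed round silicone trivet, 130 mm in diameter, 8 mm high, on the table, left or right of the middle, the tin being on the other side. Origin: centre of its underside. The lids stand on it at the start.
- teapot: Bystander: white ceramic teapot with cobalt pattern, 128 mm body diameter, 122 mm tall, spout towards its +x (reaching 110 mm) and handle towards -x. Origin: centre of its underside.
- saucers: Bystander: stack of steel saucers, 112 mm in diameter, 38 mm high. Origin: centre of its underside.
- jar: Bystander: glass jar with a twist cap, 74 mm in diameter, 115 mm tall. Origin: centre of its underside.
- cup: Bystander: small white cup, 66 mm in diameter, 55 mm tall, standing between the tin and the trivet. Origin: centre of its underside.
- small_tin: Bystander: the narrower open steel tin, 56 mm in diameter, 75 mm tall, too narrow for the lids. Origin: centre of its underside.
- spoon: Bystander: steel teaspoon, 130 mm long, lying flat along its x axis. Origin: centre of its underside.
Mind the look-alikes: they are no part of the job. Leave any orange or red look-alike of the tin alone.

How it is judged:
By the outcome, as a careful person would: the job done as asked, in the order asked, and still so for the second after the job is handed in, while the arm keeps its last pose, push and grip.
It also fails if it takes over 51 s, if anything falls off the work surface, if the arm or the gripper's body presses on something with over 40 N, if the wrist force passes 120 N, or if a joint passes its speed limit or range.

### The arm

A 6-joint arm with a two-finger parallel gripper is mounted at the origin on the work surface. World frame = base frame: x ahead of the robot, y to its left, z up, the work surface at z = 0. Lengths are in mm, angles in rad, forces in N, time in s.
With the tool pointing down it reaches from about 325 to 775 mm from the base axis. Payload 9.3 kg.
Tool frame: the origin (TCP) lies between the finger pads; the fingertips stand 17 mm ahead of it and the grasp point (between the pads) lies 2 mm behind it; z points along the fingers, y is the direction in which the jaws open and shut (so a half turn about z gives the same grasp; the last joint's range is limited). The gripper opens to 85 mm and grips with 20 to 120 N. Pads are 22 mm wide; open, the fingers measure 114 mm over their backs; the gripper's body (76 mm by 85 mm) begins 54 mm behind the grasp point. The pads swing forward as they close: fully open they stand 13 mm farther back than shut.
Start: joints at [1.175, 0.259, 0.021, 1.334, 0, 1.418], TCP at [132.233, 533.864, 225.279] pointing down, gripper open.
Joint ranges: [-3.04, 3.04], [-0.91, 1.82], [-1.04, 1.36], [-1.92, 1.95], [-1.52, 1.45], [-3.14, 3.14]. Speed limits (rad/s): [2.22, 2.22, 2.79, 3.14, 3.14, 3.14].

### API

Orientations are given as a unit quaternion [x, y, z, w].
In Python, from rig import status, vision, r, masks_of gives the robot as it stands. The module is installed in compiled form; this text tells all that it offers.
- The arm moves only by the tool step_arm, never from a script. Its argument "increments" is a list of rows, each a list of 3 entries, a list of its own where there are three numbers: the turn, a rotation vector about the world's x, y, z in degrees, then the shift along the world's x, y, z in mm, then the gripper's target within -1 to 1 (fully open at 1, half-way at 0, shut at -1). A call has 1 to 10 rows; each row shifts and turns the commanded pose from where the row before left it; what a row does not reach is not made up. A row lasts 1/12 s, in which the tool goes at most 41.7 mm and 7.16 degrees, less where a joint would pass 70% of its speed; a pose out of reach is approached as far as the arm can. A call is refused whole if a number of a shift passes 41.7 or a number of a turn 7.16, either way. A call with a gripper value outside its range is refused whole. The fingers move at their own pace and stop on an object; "newtons" is the grip in N (left out, the last holds). Time passes only in rows, so rows that do not move let the fingers close. It gives the time, the measured TCP pose, the force and the opening at its end, in the units of the state.
- status.get_obs(): the state, without advancing time (a new reading comes with each control period).
- vision.read_camera(name): name is "scene" or "top" or "wrist"; returns a dict with "image" (480x640x3 uint8, red, green, blue), "depth" (480x640 float32, mm along the optical axis (not along the pixel's ray), 0 where there is no reading), "camera_matrix" (3x3 intrinsics, pixels), "position" and "orientation" of the camera in the world. Camera axes: x right, y down, z forward; pixel columns grow to the right and rows downward; lengths in mm; the calibration is good to about 2 mm. A picture is of the moment at which its call begins.
- r.hand_in(): hands the job in, once; it reports no verdict.
Trained networks look in a picture, given as the dict that the camera call returned (one of the last four; its "shot" number tells which), for a name from the list of things; names that differ only in an ending like _2 or _b are one class to them, and where a whole thing is asked for, a point or a joint stands for the part that bears it (a point fixed in the world has none). Each returns a list of dicts, best first, with "conf" (0 to 1); they miss things now and then, are a little off and sometimes report something else, mostly with a low value. They report only what shows in the picture. A call takes as long as a camera call. They do not tell look-alikes from the thing itself.
- masks_of(picture, label): "mask" (480x640 bool, what is visible of it) and "box" ([left, top, right, bottom] in pixels, round what is visible of it).
The state is a dict: "t": time; "q": joint angles; "qvel": joint speeds; "tau": joint torques, N m; "tcp_pos": TCP position; "tool_rot": TCP orientation; "wrist_force": force on the tool from outside, world axes, zero at the start; "wrist_torque": the same for the moment, N m; "width": finger opening in mm.
Only numpy, scipy, OpenCV 4.12 (cv2) and the standard library are available. Lean on these libraries where they do the work, as an engineer would, in place of code of your own. Each camera call takes 0.05 s, during which the arm holds its last target. There are 200 camera calls.

## Working session

There is one attempt and no reset: what is moved stays moved. The work goes in short steps, Python scripts to look and compute and a tool call to move; the robot and the scene stay as the last step left them, time stands still between calls to the robot, and variables do not carry over. Pictures are saved under pics/ and viewed, about 8 in all and at most 12, crops included, and the job is handed in when it is done.

Besides the shell and the picture viewer there is one more tool, called after "Call:" in YAML: its name, and indented under it one key for each argument. step_arm: Moves the arm, as the interface text tells. Its arguments: {"type":"object","properties":{"increments":{"type":"array"},"newtons":{"type":"number"}},"required":["increments"]}

```bash
mkdir -p pics
cat > h.py <<'E'
import numpy as np, cv2
from scipy.spatial.transform import Rotation as R
from rig import status, vision, r, masks_of
def save(p,n,crop=None,scale=1):
    im=p["image"][:,:,::-1]
    if crop: l,t,rr,b=crop; im=im[t:b,l:rr]
    cv2.imwrite(f"pics/{n}.png",cv2.resize(im,None,fx=scale,fy=scale))
def cloud(p):
    K=np.array(p["camera_matrix"]);d=p["depth"]
    v,u=np.mgrid[0:480,0:640]
    c=np.stack([(u-K[0,2])/K[0,0]*d,(v-K[1,2])/K[1,1]*d,d],-1)
    w=c@R.from_quat(p["orientation"]).as_matrix().T+np.array(p["position"])
    w[d<=0]=np.nan
    return w
E
python3 - <<'E'
from h import *
o=status.get_obs();print(o)
p=vision.read_camera("top");q=vision.read_camera("scene");w=vision.read_camera("wrist")
save(p,"top");save(q,"scene")
cv2.imwrite("pics/both.png",cv2.resize(np.vstack([p["image"],q["image"]])[:,:,::-1],(400,600)))
print(p["position"],p["orientation"],q["position"])
W=cloud(p)
for n in ["tin","inner_lid","outer_lid","trivet","teapot","saucers","jar","cup","small_tin","spoon","collar_top","inner_knob_top"]:
    for m in masks_of(p,n)[:3]:
        a=W[m["mask"]];z=np.nanpercentile(a[:,2],95)
        t=a[abs(a[:,2]-z)<6]
        print(n,round(m["conf"],2),np.round(m["box"]),"ztop",z.round(),"mid",((np.nanmin(t,0)+np.nanmax(t,0))/2).round(1),"ext",(np.nanmax(t,0)-np.nanmin(t,0)).round())
E
```

```text
{'t': 0.0, 'q': array([ 1.17541904e+00,  2.59212120e-01,  2.07519790e-02,  1.33370534e+00,
       -3.88218148e-07,  1.41818919e+00]), 'qvel': array([-0.00026958,  0.00113753, -0.00124877,  0.00028589,  0.00023772,
       -0.00019639]), 'tau': array([-3.91746607e-04, -5.55639231e+01,  3.44530463e+01,  1.37102162e-02,
       -3.20397976e-04, -3.65784501e-06]), 'tcp_pos': array([132.11013019, 533.59594033, 224.6515011 ]), 'tool_rot': array([ 1.21087180e-01,  9.92641640e-01, -6.59091414e-04, -1.85043201e-04]), 'wrist_force': array([-0.16024763,  0.35818132,  0.5435848 ]), 'wrist_torque': array([-0.01440283, -0.03565599,  0.00011718]), 'width': 85.77410899756643}
[ 450.81884024   14.99632625 1292.60161459] [-0.69824155  0.71407168 -0.03251202  0.03877299] [1131.01416951  -75.99493651  821.10943793]
tin 0.88 [187. 261. 228. 296.] ztop 92.0 mid [500.7 303.7  91.7] ext [78. 79. 12.]
tin 0.86 [247. 314. 289. 353.] ztop 92.0 mid [378.4 166.4  91.4] ext [77. 78. 11.]
tin 0.85 [241. 246. 276. 283.] ztop 92.0 mid [533.6 185.2  91.5] ext [79. 78. 11.]
inner_lid 0.39 [416. 260. 426. 269.] ztop 96.0
[... 521 characters left out ...]
66. 413. 200.] ztop 118.0 mid [ 715.7 -129.8  117.4] ext [62. 62. 10.]
jar 0.37 [414. 259. 425. 271.] ztop 97.0 mid [ 523.9 -179.3   94.9] ext [14. 14.  8.]
cup 0.97 [323. 248. 353. 278.] ztop 57.0 mid [541.1   3.2  56.5] ext [63. 62. 11.]
small_tin 0.87 [317. 191. 341. 221.] ztop 76.0 mid [673.3  23.3  76. ] ext [53. 53. 11.]
spoon 0.59 [332. 294. 356. 351.] ztop 22.0 mid [400.4  -6.8  21.4] ext [123.  44.  11.]
collar_top 0.94 [394. 247. 438. 287.] ztop 60.0 mid [ 523.7 -179.3   60.1] ext [32. 35. 12.]
collar_top 0.22 [178. 144. 239. 234.] ztop 105.0 mid [676.6 302.6 104.1] ext [137.  59.  10.]
inner_knob_top 0.38 [414. 263. 424. 266.] ztop 96.0 mid [ 522.8 -178.2   94.9] ext [11. 11.  8.]
```

View pics/top.png

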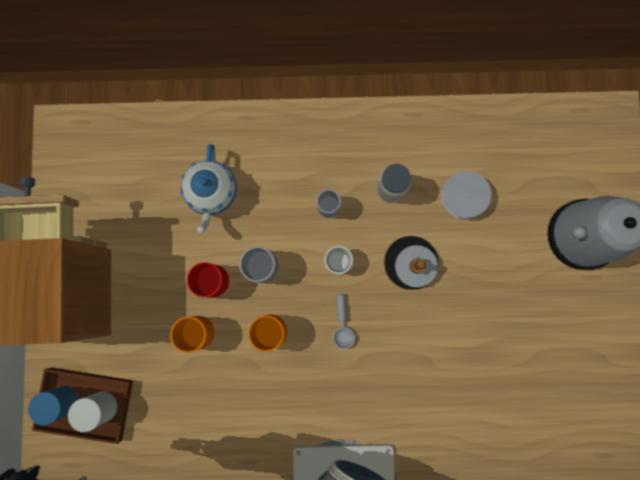

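View pics/scene.png

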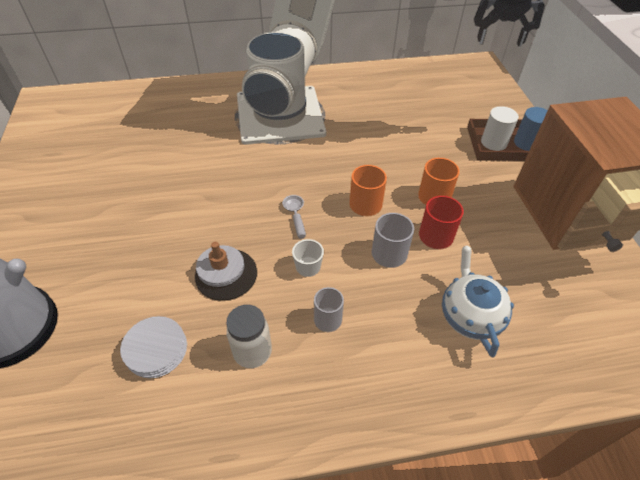

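Top view: the candidates for the tin are the wide steel one at (258,265), red at (207,280), orange at (191,334) and (267,333), and the narrow steel one at (329,203). I choose (258,265), at about (534,185). The lids are on the trivet at (418,265), at about (524,-179). I'll check both with the wrist camera on the way.

Call:
step_arm:
  increments:
    - [[0, 0, 0], [33, -30, 8], 1]
    - [[0, 0, 0], [33, -30, 8], 1]
    - [[0, 0, 0], [33, -30, 8], 1]
    - [[0, 0, 0], [33, -30, 8], 1]
    - [[0, 0, 0], [33, -30, 8], 1]
    - [[0, 0, 0], [33, -30, 8], 1]
    - [[0, 0, 0], [33, -30, 8], 1]
    - [[0, 0, 0], [33, -30, 8], 1]
    - [[0, 0, 0], [33, -30, 8], 1]
    - [[0, 0, 0], [33, -30, 8], 1]

```text
t: 1.58
tcp_pos: [436.8, 256.3, 299.5]
tool_rot: [0.121, 0.993, 0.0, 0.0]
wrist_force: [0.9, 1.2, 0.2]
width: 85.4
```

Call:
step_arm:
  increments:
    - [[0, 0, 0], [25, -25, 10], 1]
    - [[0, 0, 0], [25, -25, 10], 1]
    - [[0, 0, 0], [0, 0, 0], 1]
    - [[0, 0, 0], [0, 0, 0], 1]
    - [[0, 0, 0], [0, 0, 0], 1]

```text
t: 2.0
tcp_pos: [485.5, 207.9, 318.6]
tool_rot: [0.121, 0.993, 0.0, -0.0]
wrist_force: [-1.0, -0.4, -0.3]
width: 85.5
```

```bash
cat >> h.py <<'E'
def circ(a,z0,z1):
    t=a[(a[:,2]>z0)&(a[:,2]<z1)][:,:2]
    (c,rad)=cv2.minEnclosingCircle(t.astype(np.float32)); 
    A=np.c_[2*t,np.ones(len(t))]
    return np.round(c,1),round(rad,1),len(t)
E
python3 - <<'E'
from h import *
o=status.get_obs();print(o["t"],o["tcp_pos"],o["q"])
p=vision.read_camera("wrist");save(p,"w1")
print(p["position"],R.from_quat(p["orientation"]).as_matrix()[:,2])
W=cloud(p)
for m in masks_of(p,"tin")[:3]:
    a=W[m["mask"]];z=np.nanpercentile(a[:,2],97)
    print(m["conf"],m["box"],z,circ(a,z-4,z+3),p["image"][m["mask"]].mean(0))
E
```

```text
2.0 [485.49586121 207.94962081 318.58362854] [2.45579901e-01 2.11876785e-01 1.93200232e-01 1.55270498e+00
 2.56737577e-04 4.89130577e-01]
[405.3785918  228.26369475 467.06261794] [ 0.30889032 -0.07632833 -0.94802993]
0.89 [256.5, 190.7, 340.3, 289.0] 90.52468470760417 (array([533.6, 183.6]), 40.0, 1032) [127.15025069 118.26799288 117.33042213]
0.83 [188.3, 42.1, 282.2, 139.4] 90.46882833219667 (array([379.5, 165.4]), 40.0, 1375) [187.08545256  93.02420016  24.06480722]
0.79 [360.9, 138.5, 456.5, 230.2] 90.56525744776475 (array([501.4, 302.4]), 40.0, 1176) [145.35204539  39.48820543  30.41161541]
```

View pics/w1.png

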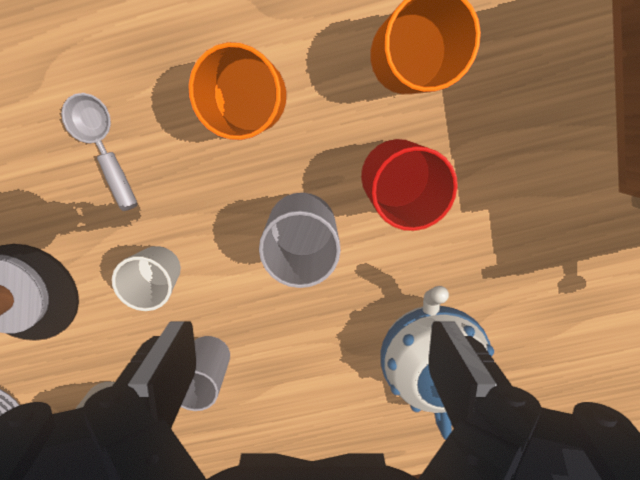

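The wide steel tin is at (300,245) in the wrist view: grey, r = 40.0 mm, rim z = 90, at (533.6,183.6). It agrees with the top camera. Next, the lids.

Call:
step_arm:
  increments:
    - [[0, 0, 0], [1, -37, -5], 1]
    - [[0, 0, 0], [1, -37, -5], 1]
    - [[0, 0, 0], [1, -37, -5], 1]
    - [[0, 0, 0], [1, -37, -5], 1]
    - [[0, 0, 0], [1, -37, -5], 1]
    - [[0, 0, 0], [1, -37, -5], 1]
    - [[0, 0, 0], [1, -37, -5], 1]
    - [[0, 0, 0], [1, -37, -5], 1]
    - [[0, 0, 0], [1, -37, -5], 1]
    - [[0, 0, 0], [1, -37, -5], 1]

```text
t: 2.93
tcp_pos: [495.3, -162.3, 268.9]
tool_rot: [0.12, 0.993, -0.0, 0.0]
wrist_force: [1.6, 0.3, 0.4]
width: 85.3
```

Call:
step_arm:
  increments:
    - [[0, 0, 0], [0, 0, 0], 1]
    - [[0, 0, 0], [0, 0, 0], 1]
    - [[0, 0, 0], [0, 0, 0], 1]

```text
t: 3.18
tcp_pos: [495.5, -160.9, 268.9]
tool_rot: [0.121, 0.993, 0.0, -0.0]
wrist_force: [-0.5, -0.1, 0.0]
width: 85.3
```

Run:
```python
from h import *
o=status.get_obs();print(o["t"],o["tcp_pos"],o["q"])
p=vision.read_camera("wrist")
W=cloud(p)
b=None
for n in ["collar_top","outer_lid","inner_lid","inner_knob_top"]:
  for m in masks_of(p,n)[:2]: print(n,m["conf"],m["box"])
a=W.reshape(-1,3)
a=a[(abs(a[:,0]-524)<60)&(abs(a[:,1]+179)<60)]
for z0,z1 in [(91,98),(56,63),(25,35)]:
    print(z0,circ(a,z0,z1),np.median(a[(a[:,2]>z0)&(a[:,2]<z1)],0))
save(p,"w2")
```

```text
3.1833 [ 495.53723259 -160.8852317   268.89045838] [-4.75266945e-01  1.99832211e-01  5.30398467e-02  1.42439440e+00
  3.04083921e-04 -2.33252142e-01]
collar_top 0.91 [249.4, 179.5, 347.1, 276.1]
outer_lid 0.58 [247.8, 176.9, 350.7, 272.9]
inner_lid 0.65 [287.1, 225.3, 309.7, 260.2]
inner_knob_top 0.97 [287.3, 225.2, 309.6, 259.5]
91 (array([ 524.8, -181.1]), 7.8, 259) [ 524.50795626 -180.96471267   93.71962587]
56 (array([ 524.7, -181.6]), 18.1, 622) [ 518.99198404 -177.51164718   59.68809686]
25 (array([ 524.8, -181.5]), 48.9, 5981) [ 517.77222053 -178.60258951   29.97543479]
```

View pics/w2.png

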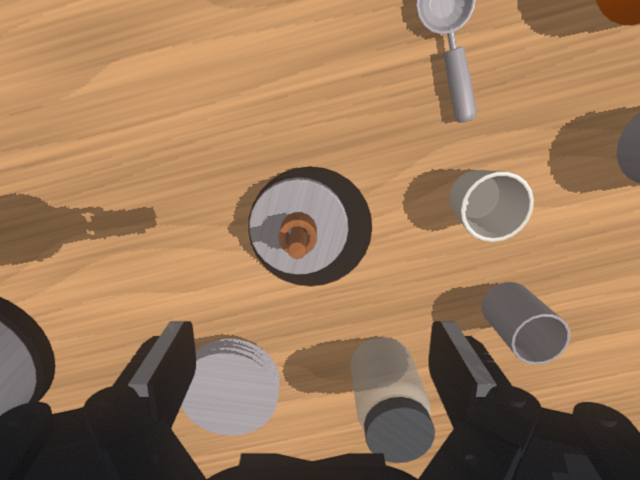

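Call:
step_arm:
  increments:
    - [[0, 0, 0], [7.3, -5, -30], 1]
    - [[0, 0, 0], [7.3, -5, -30], 1]
    - [[0, 0, 0], [7.3, -5, -30], 1]
    - [[0, 0, 0], [7.3, -5, -30], 1]
    - [[0, 0, 0], [0, 0, 0], 1]
    - [[0, 0, 0], [0, 0, 0], 1]
    - [[0, 0, 0], [0, 0, 0], 1]

```text
t: 4.02
tcp_pos: [525.3, -181.7, 150.6]
tool_rot: [0.121, 0.993, -0.0, 0.001]
wrist_force: [1.4, 0.4, 0.2]
width: 85.5
```

Call:
step_arm:
  increments:
    - [[0, 0, 0], [-0.5, 0.5, -25], 1]
    - [[0, 0, 0], [0, 0, -25], 1]
    - [[0, 0, 0], [0, 0, -18], 1]
    - [[0, 0, 0], [0, 0, 0], 1]
    - [[0, 0, 0], [0, 0, 0], 1]
    - [[0, 0, 0], [0, 0, 0], 1]

```text
t: 4.52
tcp_pos: [525.4, -181.9, 83.3]
tool_rot: [0.121, 0.993, -0.001, 0.002]
wrist_force: [-0.5, -0.4, 0.6]
width: 85.5
```

Call:
step_arm:
  increments:
    - [[0, 0, 0], [0, 0, 0], 0]
    - [[0, 0, 0], [0, 0, 0], -0.4]
    - [[0, 0, 0], [0, 0, 0], -0.8]
    - [[0, 0, 0], [0, 0, 0], -1]
    - [[0, 0, 0], [0, 0, 0], -1]
    - [[0, 0, 0], [0, 0, 0], -1]
    - [[0, 0, 0], [0, 0, 0], -1]
    - [[0, 0, 0], [0, 0, 0], -1]
    - [[0, 0, 0], [0, 0, 0], -1]
    - [[0, 0, 0], [0, 0, 0], -1]
  newtons: 60

```text
t: 5.35
tcp_pos: [524.5, -181.4, 81.2]
tool_rot: [0.121, 0.993, 0.0, 0.0]
wrist_force: [-1.2, 2.5, 5.2]
width: 11.7
```

Call:
step_arm:
  increments:
    - [[0, 0, 0], [0, 0, 0], -1]
    - [[0, 0, 0], [0, 0, 0], -1]
    - [[0, 0, 0], [0, 0, 8], -1]
    - [[0, 0, 0], [0, 0, 12], -1]
    - [[0, 0, 0], [0, 0, 15], -1]
    - [[0, 0, 0], [0, 0, 15], -1]
    - [[0, 0, 0], [0, 0, 10], -1]
    - [[0, 0, 0], [0, 0, 0], -1]
    - [[0, 0, 0], [0, 0, 0], -1]
    - [[0, 0, 0], [0, 0, 0], -1]

```text
t: 6.18
tcp_pos: [524.0, -181.3, 140.0]
tool_rot: [0.121, 0.993, 0.0, -0.001]
wrist_force: [-0.2, -0.9, -4.3]
width: 11.9
```

Run:
```python
from h import *
o=status.get_obs();print(o["tcp_pos"],o["width"],o["wrist_force"])
p=vision.read_camera("scene");q=vision.read_camera("wrist")
cv2.imwrite("pics/lift.png",np.hstack([cv2.resize(p["image"][180:330,120:320],(400,300)),cv2.resize(q["image"][100:400,120:520],(400,300))])[:,:,::-1])
W=cloud(q)
for n in ["collar_top","outer_lid"]:
  for m in masks_of(q,n)[:1]: 
    a=W[m["mask"]];print(n,m["conf"],m["box"],np.nanpercentile(a[:,2],[5,50,90]))
```

```text
[ 523.98001575 -181.31251013  139.9773974 ] 11.876175738580521 [-0.16731553 -0.9134844  -4.28019093]
collar_top 0.95 [220.5, 176.5, 403.6, 333.1] [ 87.34585332  88.64018058 110.84706433]
outer_lid 0.89 [216.1, 173.4, 405.8, 328.5] [ 87.28577854  88.63427892 110.91197979]
```

View pics/lift.png

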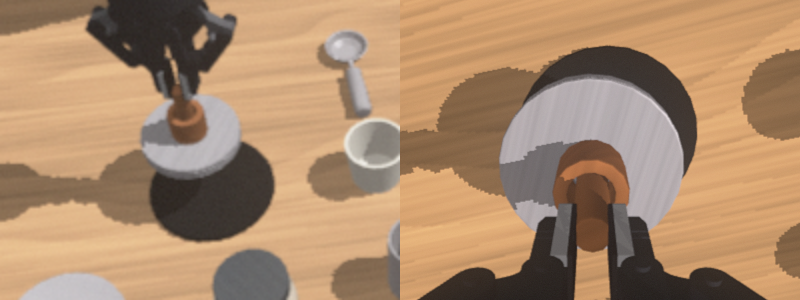

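Call:
step_arm:
  increments:
    - [[0, 0, 0], [0, 0, 20], -1]
    - [[0, 0, 0], [0, 0, 30], -1]
    - [[0, 0, 0], [0, 10, 20], -1]
    - [[0, 0, 0], [1, 20, 0], -1]
    - [[0, 0, 0], [1, 30, 0], -1]
    - [[0, 0, 0], [1, 35, 0], -1]
    - [[0, 0, 0], [1, 35, 0], -1]
    - [[0, 0, 0], [1, 35, 0], -1]
    - [[0, 0, 0], [1, 35, 0], -1]
    - [[0, 0, 0], [1, 35, 0], -1]

```text
t: 7.22
tcp_pos: [531.0, 55.1, 210.5]
tool_rot: [0.121, 0.993, -0.0, -0.0]
wrist_force: [0.5, 0.2, -3.1]
width: 12.0
```

Call:
step_arm:
  increments:
    - [[0, 0, 0], [1, 35, 0], -1]
    - [[0, 0, 0], [1, 30, 0], -1]
    - [[0, 0, 0], [0, 20, 0], -1]
    - [[0, 0, 0], [0, 10, 0], -1]
    - [[0, 0, 0], [0, 0, 0], -1]
    - [[0, 0, 0], [0, 0, 0], -1]
    - [[0, 0, 0], [0, 0, 0], -1]

```text
t: 7.8
tcp_pos: [533.4, 147.6, 210.6]
tool_rot: [0.121, 0.993, -0.0, -0.0]
wrist_force: [-0.0, -0.5, -2.9]
width: 12.0
```

Call:
step_arm:
  increments:
    - [[0, 0, 0], [0, 15, 0], -1]
    - [[0, 0, 0], [0, 15, -8], -1]
    - [[0, 0, 0], [0, 5.7, -12], -1]
    - [[0, 0, 0], [0, 0, -12], -1]
    - [[0, 0, 0], [0, 0, 0], -1]
    - [[0, 0, 0], [0, 0, 0], -1]
    - [[0, 0, 0], [0, 0, 0], -1]

```text
t: 8.38
tcp_pos: [533.8, 183.3, 179.5]
tool_rot: [0.122, 0.993, 0.0, 0.0]
wrist_force: [0.0, -0.8, -2.1]
width: 11.8
```

Run:
```python
from h import *
o=status.get_obs();print(o["tcp_pos"],o["width"],o["wrist_force"])
p=vision.read_camera("scene");q=vision.read_camera("wrist")
cv2.imwrite("pics/hov.png",np.hstack([cv2.resize(p["image"][150:300,310:510],(400,300)),cv2.resize(q["image"][100:400,120:520],(400,300))])[:,:,::-1])
W=cloud(q).reshape(-1,3);a=W[(abs(W[:,0]-533)<60)&(abs(W[:,1]-184)<60)]
print("plate",circ(a,118,128))
for z0,z1 in [(60,88),(20,60)]: 
  t=a[(a[:,2]>z0)&(a[:,2]<z1)&(np.hypot(a[:,0]-533.5,a[:,1]-184)<44)]
  print(len(t))
  if len(t)>30:
    from scipy.optimize import least_squares
    s=least_squares(lambda c:np.hypot(t[:,0]-c[0],t[:,1]-c[1])-40,[533,184],loss="soft_l1");print(s.x,s.cost/len(t))
```

```text
[533.84805085 183.28186223 179.53358966] 11.827867902850457 [ 0.03736073 -0.77369994 -2.0884835 ]
plate (array([533.9, 180.9]), 49.0, 5562)
70
[533.73441385 183.5912872 ] 0.01032205001891187
547
[533.792261   183.57362695] 0.009076856849695251
```

View pics/hov.png

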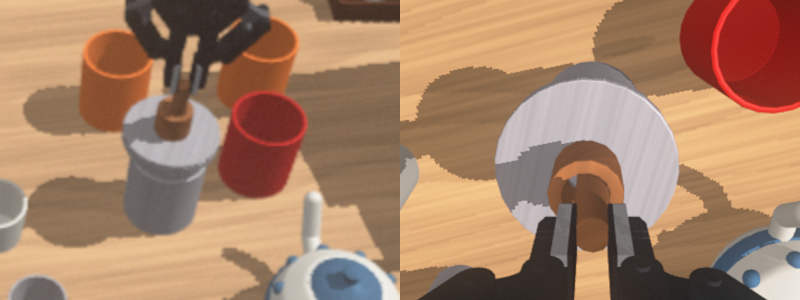

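Lids hover over the right tin, knob within 1 mm of its axis; the outer lid is only offset within its play. Lowering.

Call:
step_arm:
  increments:
    - [[0, 0, 0], [-0.1, 0.2, -5], -1]
    - [[0, 0, 0], [0, 0, -5], -1]
    - [[0, 0, 0], [0, 0, -5], -1]
    - [[0, 0, 0], [0, 0, -4], -1]
    - [[0, 0, 0], [0, 0, -3], -1]
    - [[0, 0, 0], [0, 0, -2], -1]
    - [[0, 0, 0], [0, 0, -2], -1]
    - [[0, 0, 0], [0, 0, 0], -1]
    - [[0, 0, 0], [0, 0, 0], -1]

```text
t: 9.23
tcp_pos: [533.3, 184.4, 152.8]
tool_rot: [0.121, 0.993, -0.0, -0.0]
wrist_force: [0.6, 0.6, -1.8]
width: 11.7
```

Call:
step_arm:
  increments:
    - [[0, 0, 0], [0, 0, -1], -1]
    - [[0, 0, 0], [0, 0, -1], -1]
    - [[0, 0, 0], [0, 0, -1], -1]
    - [[0, 0, 0], [0, 0, 0], -1]
    - [[0, 0, 0], [0, 0, 0], -1]

```text
t: 9.65
tcp_pos: [533.3, 184.4, 149.8]
tool_rot: [0.121, 0.993, -0.0, -0.0]
wrist_force: [-0.2, -0.5, -3.4]
width: 12.1
```

Call:
step_arm:
  increments:
    - [[0, 0, 0], [0, 0, -0.5], -1]
    - [[0, 0, 0], [0, 0, -0.5], -1]
    - [[0, 0, 0], [0, 0, 0], -1]
    - [[0, 0, 0], [0, 0, 0], -1]

```text
t: 9.98
tcp_pos: [533.4, 184.5, 149.2]
tool_rot: [0.121, 0.993, 0.0, 0.0]
wrist_force: [-0.6, 0.6, 1.4]
width: 11.9
```

Call:
step_arm:
  increments:
    - [[0, 0, 0], [0, 0, -0.5], -1]
    - [[0, 0, 0], [0, 0, -0.3], -1]
    - [[0, 0, 0], [0, 0, 0], -1]

```text
t: 10.23
tcp_pos: [533.5, 184.5, 149.1]
tool_rot: [0.121, 0.993, 0.0, 0.001]
wrist_force: [-3.5, -0.1, 8.0]
width: 11.9
```

Run:
```python
from h import *
o=status.get_obs();print(o["tcp_pos"],o["width"],o["wrist_force"])
q=vision.read_camera("wrist")
W=cloud(q).reshape(-1,3);a=W[(abs(W[:,0]-533)<60)&(abs(W[:,1]-184)<60)]
t=a[(a[:,2]>88)&(a[:,2]<105)]
print("plate",circ(a,93,103),np.percentile(t[:,2],[5,50,95]),"exp 98")
A=np.c_[t[:,:2]-t[:,:2].mean(0),np.ones(len(t))]
print(np.linalg.lstsq(A,t[:,2],rcond=None)[0])
t=a[(a[:,2]>124)&(a[:,2]<132)];print("collar",np.median(t[:,2]),circ(a,124,132),"exp 128")
```

```text
[533.49925597 184.46679139 149.14204533] 11.883424799172357 [-3.52385555 -0.13279997  7.98900796]
plate (array([533.2, 181.8]), 48.9, 17103) [96.68963145 97.92251892 99.03932503] exp 98
[ 9.41154832e-03 -1.45223034e-03  9.78591382e+01]
collar 127.67151528307507 (array([532.8, 181.8]), 17.9, 2064) exp 128
```

Seated: plate 97.9 (expected 98), collar top 127.7 (expected 128), level. Release.

Call:
step_arm:
  increments:
    - [[0, 0, 0], [0, 0, 0.4], -1]
    - [[0, 0, 0], [0, 0, 0], -0.6]
    - [[0, 0, 0], [0, 0, 0], -0.4]
    - [[0, 0, 0], [0, 0, 0], 0]
    - [[0, 0, 0], [0, 0, 0], 0.5]
    - [[0, 0, 0], [0, 0, 0], 1]
    - [[0, 0, 0], [0, 0, 0], 1]
    - [[0, 0, 0], [0, 0, 0], 1]
    - [[0, 0, 0], [0, 0, 0], 1]
    - [[0, 0, 0], [0, 0, 0], 1]
  newtons: 40

```text
t: 11.12
tcp_pos: [533.3, 184.4, 148.4]
tool_rot: [0.121, 0.993, -0.0, -0.0]
wrist_force: [-0.1, -0.4, -0.5]
width: 85.4
```

Run:
```python
from h import *
o=status.get_obs();print(o["tcp_pos"],o["width"],o["wrist_force"])
q=vision.read_camera("wrist");save(q,"rel",(120,100,520,400))
W=cloud(q).reshape(-1,3);a=W[(abs(W[:,0]-533)<60)&(abs(W[:,1]-184)<60)]
k=a[np.hypot(a[:,0]-533,a[:,1]-184)<13]
print("plate",circ(a,93,103),"collar",circ(a,125,131),"knob",circ(k,157,166),np.percentile(k[:,2],99))
t=a[(a[:,2]>88)&(a[:,2]<105)];print(np.median(t[:,2]))
```

```text
[533.29545145 184.38527018 148.42875649] 85.42744612237883 [-0.08391135 -0.41616957 -0.4982256 ]
plate (array([533.2, 181.7]), 49.0, 18937) collar (array([532.7, 181.6]), 18.2, 2354) knob (array([533.5, 184.8]), 8.2, 1319) 234.34741958604857
97.91780948056584
```

View pics/rel.png

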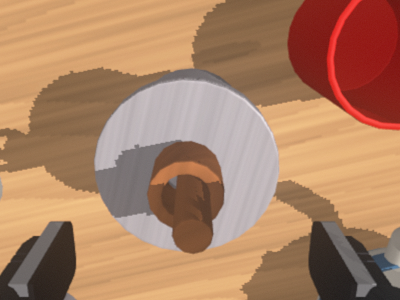

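Released; the lids didn't move. The knob is at (533.5,184.8) and the TCP is on the knob axis, so I go straight down around the collar.

Call:
step_arm:
  increments:
    - [[0, 0, 0], [0, 0, -10], 1]
    - [[0, 0, 0], [0, 0, -10], 1]
    - [[0, 0, 0], [0, 0, -8], 1]
    - [[0, 0, 0], [0, 0, -3], 1]
    - [[0, 0, 0], [0, 0, 0], 1]
    - [[0, 0, 0], [0, 0, 0], 1]

```text
t: 11.67
tcp_pos: [533.2, 184.4, 117.1]
tool_rot: [0.121, 0.993, -0.0, -0.0]
wrist_force: [1.1, -0.0, -0.1]
width: 85.2
```

Call:
step_arm:
  increments:
    - [[0, 0, 0], [0, 0, 0], 0.4]
    - [[0, 0, 0], [0, 0, 0], 0.2]
    - [[0, 0, 0], [0, 0, 0], 0.0]
    - [[0, 0, 0], [0, 0, 0], -0.1]
    - [[0, 0, 0], [0, 0, 0], -0.2]
    - [[0, 0, 0], [0, 0, 0], -0.4]
    - [[0, 0, 0], [0, 0, 0], -0.6]
    - [[0, 0, 0], [0, 0, 0], -0.6]
    - [[0, 0, 0], [0, 0, 0], -0.6]
    - [[0, 0, 0], [0, 0, 0], -0.6]
  newtons: 40

```text
t: 12.5
tcp_pos: [533.4, 184.3, 118.2]
tool_rot: [0.121, 0.993, 0.0, 0.001]
wrist_force: [-2.9, -0.6, 7.2]
width: 32.7
```

Run:
```python
from h import *
o=status.get_obs();print(o["tcp_pos"],o["width"],o["wrist_force"])
q=vision.read_camera("wrist")
W=cloud(q).reshape(-1,3);a=W[(abs(W[:,0]-533)<60)&(abs(W[:,1]-184)<60)]
k=a[np.hypot(a[:,0]-533,a[:,1]-184)<13]
t=a[(a[:,2]>88)&(a[:,2]<105)]
print("plate",circ(a,93,103),np.median(t[:,2]),"knob",circ(k,157,165))
A=np.c_[t[:,:2]-t[:,:2].mean(0),np.ones(len(t))];print(np.linalg.lstsq(A,t[:,2],rcond=None)[0])
```

```text
[533.44069463 184.31430595 118.22481283] 32.74401833290359 [-2.87782262 -0.58638653  7.24543365]
plate (array([533.7, 184.5]), 49.0, 19977) 97.899417980506 knob (array([533.4, 185.1]), 8.3, 2003)
[ 1.25805999e-02 -2.76266313e-03  9.78194291e+01]
```

Call:
step_arm:
  increments:
    - [[0, 0, 0], [0, 0, 1], -0.6]
    - [[0, 0, 0], [0, 0, 2], -0.6]
    - [[0, 0, 0], [0, 0, 3], -0.6]
    - [[0, 0, 0], [0, 0, 4], -0.6]
    - [[0, 0, 0], [0, 0, 4], -0.6]
    - [[0, 0, 0], [0, 0, 4], -0.6]
    - [[0, 0, 0], [0, 0, 2], -0.6]
    - [[0, 0, 0], [0, 0, 0], -0.6]

```text
t: 13.22
tcp_pos: [533.6, 184.5, 138.1]
tool_rot: [0.121, 0.993, 0.0, 0.0]
wrist_force: [0.8, -0.2, -0.7]
width: 32.8
```

Run:
```python
from h import *
o=status.get_obs();print(o["tcp_pos"],o["width"],o["wrist_force"])
q=vision.read_camera("wrist")
W=cloud(q).reshape(-1,3);a=W[(abs(W[:,0]-533)<60)&(abs(W[:,1]-184)<60)]
k=a[np.hypot(a[:,0]-533,a[:,1]-184)<13]
t=a[(a[:,2]>105)&(a[:,2]<128)]
print("plate",circ(a,112,122),np.median(t[:,2]),"knob",circ(k,157,165),np.median(k[(k[:,2]>157)&(k[:,2]<168)],0))
```

```text
[533.59138352 184.46147232 138.11570409] 32.782099615592614 [ 0.76442919 -0.19866256 -0.7097908 ]
plate (array([534. , 184.8]), 49.1, 20814) 117.63549321180318 knob (array([533.4, 184.5]), 8.4, 1520) [532.09247498 185.16542971 161.62468518]
```

Outer lid up 20 mm, knob top still at 161.6: the inner lid is undisturbed and concentric. Continue up.

Call:
step_arm:
  increments:
    - [[0, 0, 0], [0, 0, 5], -0.6]
    - [[0, 0, 0], [0, 0, 8], -0.6]
    - [[0, 0, 0], [0, 0, 10], -0.6]
    - [[0, 0, 0], [0, 0, 10], -0.6]
    - [[0, 0, 0], [0, 0, 10], -0.6]
    - [[0, 0, 0], [0, 0, 10], -0.6]
    - [[0, 0, 0], [0, 0, 10], -0.6]
    - [[0, 0, 0], [0, 0, 10], -0.6]
    - [[0, 0, 0], [0, 0, 10], -0.6]
    - [[0, 0, 0], [0, 0, 10], -0.6]

```text
t: 14.1
tcp_pos: [533.3, 184.4, 231.5]
tool_rot: [0.121, 0.993, 0.0, 0.0]
wrist_force: [-0.8, 0.3, -1.0]
width: 32.1
```

Call:
step_arm:
  increments:
    - [[0, 0, 0], [0, 0, 5], -0.6]
    - [[0, 0, 0], [0, 0, 0], -0.6]
    - [[0, 0, 0], [0, 0, 0], -0.6]
    - [[0, 0, 0], [0, 0, 0], -0.6]
    - [[0, 0, 0], [0, 0, 0], -0.6]
    - [[0, 0, 0], [0, 0, 0], -0.6]

```text
t: 14.6
tcp_pos: [533.1, 184.4, 234.9]
tool_rot: [0.121, 0.993, -0.0, -0.0]
wrist_force: [0.5, 0.1, -1.6]
width: 32.1
```

Run:
```python
from h import *
o=status.get_obs();print(o["t"],o["tcp_pos"],o["tool_rot"],o["width"],o["wrist_force"],abs(o["qvel"]).max())
p=vision.read_camera("scene");q=vision.read_camera("wrist");t3=vision.read_camera("top")
W=cloud(q).reshape(-1,3);a=W[(abs(W[:,0]-533)<60)&(abs(W[:,1]-184)<60)]
t=a[(a[:,2]>185)&(a[:,2]<210)];print("plate",circ(a,193,207),np.median(t[:,2]))
S=cloud(p).reshape(-1,3);a=S[(abs(S[:,0]-533)<60)&(abs(S[:,1]-184)<60)]
k=a[(a[:,2]>110)&(a[:,2]<170)&(np.hypot(a[:,0]-533,a[:,1]-184)<15)]
print("knob zmax",np.percentile(k[:,2],98),np.median(k,0))
f=a[(a[:,2]>86)&(a[:,2]<97)];print("flange",circ(a,86,97),np.percentile(f[:,2],[50,90]))
W=cloud(t3)
for n in ["cup","small_tin","jar","saucers","teapot"]:
    for m in masks_of(t3,n)[:1]:
        b=W[m["mask"]];z=np.nanpercentile(b[:,2],95);u=b[abs(b[:,2]-z)<6];print(n,((np.nanmin(u,0)+np.nanmax(u,0))/2).round(1))
cv2.imwrite("pics/end.png",cv2.resize(p["image"][80:330,280:540],(780,600)[:2] if 0 else (624,600))[:,:,::-1])
```

```text
14.6 [533.08786533 184.36127411 234.90520423] [ 1.21108784e-01  9.92639118e-01 -1.54166396e-04 -4.69553792e-04] 32.13181715508157 [ 0.52380365  0.1410387  -1.62351081] 0.0025253663873455916
plate (array([504.7, 190.1]), 39.2, 326) 206.44972821671138
knob zmax 156.73935958089652 [541.75176779 181.88490881 134.27031038]
flange (array([535.7, 184.5]), 42.3, 885) [93.3454922  95.10372649]
cup [541.    3.3  56.5]
small_tin [673.5  23.3  75.3]
jar [ 715.8 -130.1  117.7]
saucers [ 691.  -304.6   41.8]
teapot [717.9 302.1 106.8]
```

View pics/end.png

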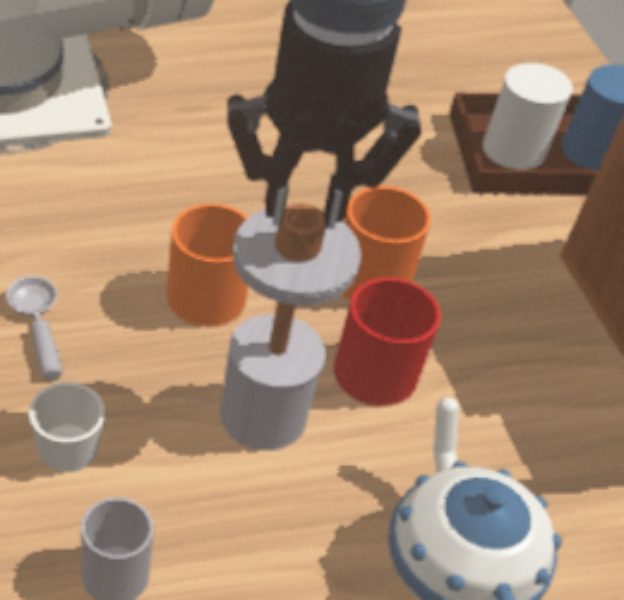

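Run:
```python
from h import *
q=vision.read_camera("wrist")
W=cloud(q).reshape(-1,3);a=W[(abs(W[:,0]-533)<60)&(abs(W[:,1]-184)<60)]
t=a[(a[:,2]>203)&(a[:,2]<225)]
A=np.c_[t[:,:2]-t[:,:2].mean(0),np.ones(len(t))];print(circ(a,205,223),np.median(t[:,2]),np.linalg.lstsq(A,t[:,2],rcond=None)[0])
```

```text
(array([533.6, 184.4]), 49.3, 21816) 214.98314057808858 [ 1.74395009e-02 -1.56497550e-03  2.15012637e+02]
```

```bash
python3 -c "
from h import *
print(r.hand_in(), status.get_obs()['t'])"
```

```text
the job is handed in; nothing more can be done
the job is handed in; nothing more can be done
```

I picked up the nested lids by the knob and lowered them into the wide steel tin at about (534, 184) until they seated. I then let go, took the outer lid by its collar and lifted it straight off. The job was handed in at about 15 s of the 51 s; no verdict was reported.

**Seating:** before release, the outer lid's plate was at 97.9 mm (98 expected) and its collar top at 127.7 mm (128 expected). Contact force while lowering peaked at about 8 N.

**Outer lid:** it is held still, centred over the tin, with a tilt of about 0.3° more than before the lift (about 1° uncorrected). Its lower edge is at about 201 mm, and the knob top was at 161.6 mm.

**Inner lid:** the knob top was still at its seated height after the first 20 mm of the lift. The final scene picture shows the lid seated in the tin. That last scene measurement was coarser, with the flange at about 93–95 mm and the knob top at about 157 mm.

**Other objects:**
- The cup, small tin, jar and saucers were within 0.5 mm of where they started.
- The teapot's final reading differed by 41 mm in x from the first. I put this down to a different part of it being picked as the top slice, because the arm never went near it, but I did not re-measure it.
- I did not re-measure the spoon or the tin's own position after the lift.

**Finger opening:** it read about 12 mm on the 16 mm knob and about 32 mm on the 36 mm collar. I took this as a reading offset, since both grips held.

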